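# Reset the sliding divider of a cutlery tray

## Robot

A 6-joint arm with a two-finger parallel gripper is mounted at the origin on the work surface. World frame = base frame: x ahead of the robot, y to its left, z up, the work surface at z = 0. Lengths are in m, angles in degrees, forces in N, time in s.
With the tool pointing down it reaches from about 0.275 to 0.85 m from the base axis. Payload 19 kg.
Tool frame: the origin (TCP) lies between the finger pads; the fingertips stand 14 mm ahead of it and the grasp point (between the pads) lies 5 mm behind it; x points along the fingers, z is the direction in which the jaws open and shut, and the axes are right-handed (so a half turn about x gives the same grasp; the last joint's range is limited). The gripper opens to 85 mm and grips with 20 to 120 N. Pads are 22 mm wide; open, the fingers measure 114 mm over their backs; the gripper's body (76 mm by 85 mm) begins 54 mm behind the grasp point. The pads swing forward as they close: fully open they stand 13 mm farther back than shut.
Start: joints at [-72.021, 8.623, 82.357, -0, 89.026, -7.678], TCP at [0.249, -0.518, 0.245] pointing down, gripper open.
Joint ranges: [-160.23, 160.23], [-39.13, 120.54], [6.94, 153.29], [-79.49, 259.48], [9.18, 160.14], [-161.06, 161.06]. Speed limits (degrees/s): [108.29, 108.29, 127.2, 172.46, 172.46, 172.46].

## Interface

Orientations are given as a 3x3 rotation matrix whose columns are the frame's x, y, z axes.
In Python, from rig import robot gives the robot as it stands.
- The arm moves only by the tool move_arm, never from a script. Its arguments are lists of equal length, an entry for each row: "offset": the shift along the tool's x, y, z in m, a list of three; "dr": the turn, a rotation vector about the tool's x, y, z in degrees, a list of three. A call has 1 to 8 rows; each row shifts and turns the commanded pose from where the row before left it, along the tool's axes as they then stand; what a row does not reach is not made up. A row lasts 1/12 s, in which the tool goes at most 41.7 mm and 7.16 degrees, less where a joint would pass 70% of its speed; a pose out of reach is approached as far as the arm can. A call is refused whole if a number of a shift passes 0.0417 or a number of a turn 7.16, either way. A call with a gripper value outside its range is refused whole. "fingers" is the finger opening in m, from 0 to 0.0854, set as the call begins (left out, the last holds). The fingers move at their own pace and stop on an object; "grip_force" is the grip in N (left out, the last holds). Time passes only in rows, so rows that do not move let the fingers close. It gives the time, the measured TCP pose, the force and the opening at its end, in the units of the state.
- robot.sense(): the state, without advancing time (a new reading comes with each control period).
- robot.read_camera(name): name is "side" or "top"; returns a dict with "frame" (400x640x3 uint8, blue, green, red), "mtx" (3x3 intrinsics, pixels), "rvec" (rotation vector, rad) and "tvec" (3), from world to camera coordinates, as OpenCV has them. Camera axes: x right, y down, z forward; pixel columns grow to the right and rows downward; lengths in m; the calibration is good to about 2 mm. A picture is of the moment at which its call begins. There is no depth.
- robot.sign_off(): hands the job in, once; it reports no verdict.
The state is a dict: "time_s": time; "qpos": joint angles; "dq": joint speeds; "effort": joint torques, N m; "ee_pos": TCP position; "ee_rot": TCP orientation; "contact_force": force on the tool from outside, world axes, zero at the start; "moment": the same for the moment, N m; "gripper_width": opening from 0.0 (shut) to 1.0 (fully open).
Only numpy, scipy, OpenCV 4.12 (cv2) and the standard library are available. Lean on these libraries where they do the work, as an engineer would, in place of code of your own. Each camera call takes 0.05 s, during which the arm holds its last target. There are 200 camera calls.

## Task

Make the cutlery tray's compartment with the pastry cutter as long as it will go: press down the dished pad in the middle of the sliding divider to free its grip on the rails, keep it pressed and push the divider fully home against the two steel stop blocks, then take the hand away so that the pad springs up and the divider grips there. Use the fingertips only: do not pinch the pad or divider, do not force the divider along while the pad is up, and leave the cutter, jar, spoon and stick blender as they lie.

Things in the scene. Friction and masses are not known exactly. Their poses are not given: they have to be found in the camera images.
- tray: open bamboo cutlery tray, 300 x 440 mm, 55 mm high, that does not shift. Origin: centre of its underside; own y along its long side, z up. A wall along it (own x = -55 mm) parts a narrow channel (-x side) from the wide bay (middle line at own x = +45 mm). Both walls of the bay carry an aluminium rail, 22 mm wide, top 59 mm above the worktop; the divider slides on them along the tray's own y
- divider (a joint): position of the sliding cross divider along the rails (m): grows towards the tray's own +y, reads 0.150 hard against the stop blocks; starts between 0 and 0.06. With the pad up, brake shoes under the rails hold it against about 10 N; with the pad pressed it slides at 2 to 3 N
- divider_bridge (a point): centre of the top face of the divider's aluminium bridge (right under the release pad), 68 mm above the worktop; axes as the tray's. The bridge is 212 mm long (own x) and 30 mm wide (own y), so its leading edge is 15 mm further towards the tray's own +y; below it a bamboo panel, 160 x 12 mm, crosses the bay
- release (a joint): how far the release pad is pressed down (m): 0 up, 0.008 bottomed. It starts to move at about 3.5 N, takes about 5 N at 5 mm and 6 N fully down. The brake lets go once the pad is 1 mm down; the pad springs back when let go
- pad (a point): middle of the dished top of the grey release pad on the divider's middle; 84 mm above the worktop while up, moves with the pad; axes as the tray's. Pad 64 mm across (own x), 68 mm along the rails (own y): a flat dish 44 mm long between two rounded ridges that run across, 10 mm high, 12 mm thick; a fingertip in the dish can push on the ridge ahead. Nothing near it stands above 94 mm
- stop_near (a point): middle of the face that meets the divider's bridge, 67 mm above the worktop, of the steel stop block on the inner wall's rail (own x = -49 mm). Each stop block is 18 x 12 x 16 mm and stands on its rail, top 75 mm above the worktop
- stop_far (a point): the same point of the stop block on the outer wall's rail (own x = +139 mm)
- spoon: spoon with a wooden handle, 260 mm long, lying in the tray's narrow channel; origin under its middle. Leave it
- cutter: round steel pastry cutter, 64 mm across and 40 mm high, standing in the bay on the side that the divider moves away from; origin under its centre. Leave it
- spice_jar: small amber jar, 42 mm across and 58 mm high, standing in the bay beyond the stop blocks; origin under its centre. Leave it
- stick_blender: white stick blender 380 mm long and 62 mm high, lying on the worktop along the tray's outer side away from the channel; origin under the joint of handle and shaft. Leave it
There are look-alikes about, which are no part of the job. Of the things that look like the spice_jar, the smaller one is meant. What is shaped like the cutter but turquoise is not meant.

How it is judged:
By the outcome, as a careful person would: the job done as asked, in the order asked, and still so for the second after the job is handed in, with the robot touching nothing.
It also fails if it takes over 35 s, if anything falls off the work surface, if the arm or the gripper's body presses on something with over 40 N, if the wrist force passes 120 N, or if a joint passes its speed limit or range.

## Working session

There is one attempt and no reset: what is moved stays moved. The work goes in short steps, Python scripts to look and compute and a tool call to move; the robot and the scene stay as the last step left them, time stands still between calls to the robot, and variables do not carry over. Pictures are saved under pics/ and viewed, about 8 in all and at most 12, crops included, and the job is handed in when it is done.

Besides the shell and the picture viewer there is one more tool, called as name(argument=value, ...) on one line, values as JSON. move_arm: Moves the arm, as the interface text tells. Its arguments: {"type":"object","properties":{"offset":{"type":"array"},"dr":{"type":"array"},"fingers":{"type":"number"},"grip_force":{"type":"number"}},"required":["offset","dr"]}

```bash
mkdir -p pics; ls
python3 - <<'E'
from rig import robot
import cv2,numpy as np
for n in("top","side"):
    c=robot.read_camera(n);cv2.imwrite(f"pics/{n}0.png",c["frame"]);R=cv2.Rodrigues(c["rvec"])[0]
    print(n,c["mtx"].tolist(),(-R.T@c["tvec"].ravel()).round(3),R.round(3).tolist())
s=robot.sense();print(s)
E
```

```text
pics
top [[463.91977513247554, 0.0, 315.9431654558419], [0.0, 463.91977513247554, 198.470746450516], [0.0, 0.0, 1.0]] [ 0.489 -0.047  1.118] [[0.024, -0.999, 0.024], [-0.994, -0.026, -0.104], [0.105, -0.022, -0.994]]
side [[510.7812337275986, 0.0, 314.21885944154155], [0.0, 510.7812337275986, 200.60680504209247], [0.0, 0.0, 1.0]] [0.297 1.105 0.756] [[-0.969, -0.245, 0.024], [-0.141, 0.47, -0.871], [0.202, -0.848, -0.49]]
{'time_s': 0.1, 'qpos': array([-7.20196088e+01,  8.64570741e+00,  8.23849655e+01,  9.38452677e-04,
        8.90269533e+01, -7.68013451e+00]), 'dq': array([ 0.07564303, -0.00822359, -0.12621657, -0.04651608, -0.02269164,
        0.03097156]), 'effort': array([ 4.87553742e-03, -7.14381480e+01, -5.71795785e+01, -3.77307661e-04,
        7.28844811e-03, -2.59171117e-05]), 'ee_pos': array([ 0.24890277, -0.5181285 ,  0.24479744]), 'ee_rot': array([[-2.94894690e-04,  9.01375726e-01,  4.33037775e-01],
       [ 9.61702623e-04,  4.33037849e-01, -9.01375225e-01],
       [-9.99999494e-01,  1.50642796e-04, -9.94555962e-04]]), 'contact_force': array([ 0.37150929, -0.1697153 ,  0.01292651]), 'moment': array([-0.01394304, -0.01000295, -0.0130399 ]), 'gripper_width': 1.0015900499510073}
```

View pics/top0.png

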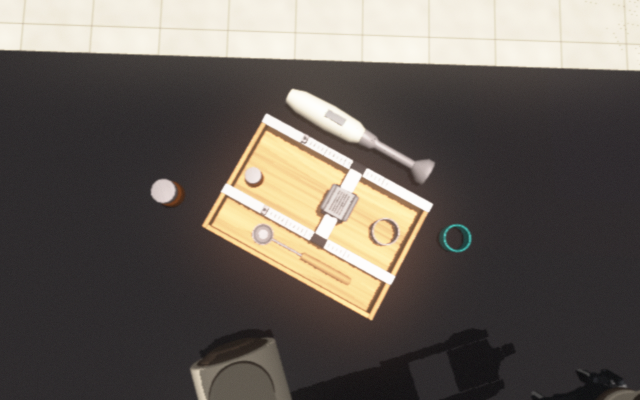

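View pics/side0.png

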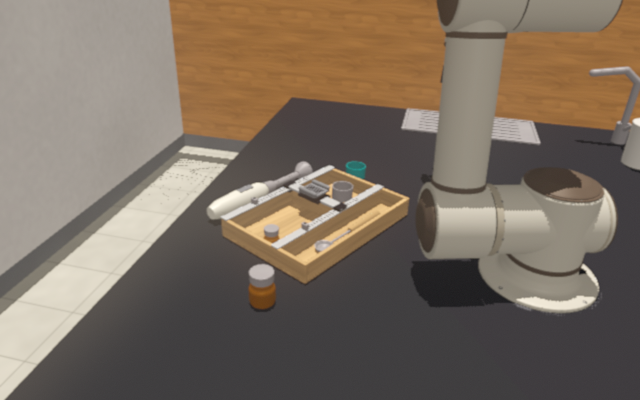

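The top view shows the pad at about (340,203), stop blocks at about (304,139) and (264,210), the steel cutter at (385,232) and the in-tray jar at (253,176). The look-alikes are outside the tray: a large jar at (166,192) and a turquoise ring at (456,238). One enlarged crop of both views will give me exact pixels.

Run:
```python
import cv2,numpy as np
a=cv2.imread("pics/top0.png")[105:265,200:400];b=cv2.imread("pics/side0.png")[160:260,220:400]
a=cv2.resize(a,None,fx=4,fy=4,interpolation=cv2.INTER_CUBIC)[:600]
cv2.imwrite("pics/topc.png",a)
cv2.imwrite("pics/sidec.png",cv2.resize(b,None,fx=4,fy=4,interpolation=cv2.INTER_CUBIC))
```

```text
(no output)
```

View pics/topc.png

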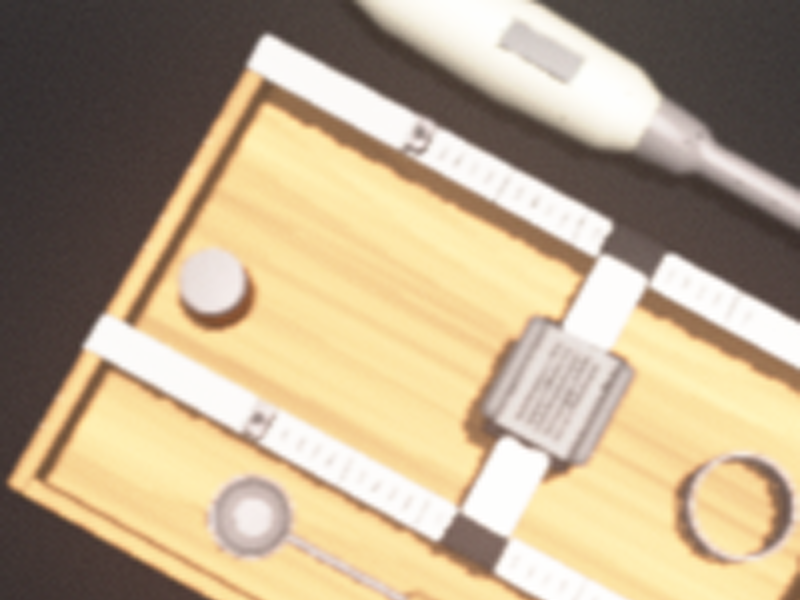

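View pics/sidec.png

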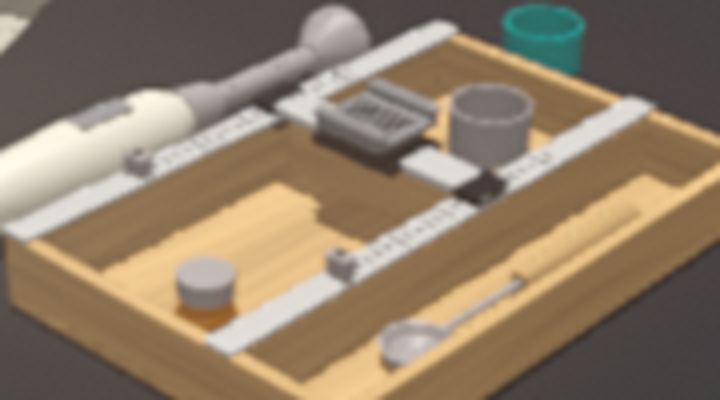

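```bash
cat > h.py <<'E'
from rig import robot
import cv2,numpy as np
C={n:robot.read_camera(n) for n in("top","side")}
def ray(n,p):
    c=C[n];R=cv2.Rodrigues(c["rvec"])[0]
    u=cv2.undistortPoints(np.float64([[p]]),c["mtx"],None)[0,0]
    return -R.T@c["tvec"].ravel(),R.T@np.r_[u,1]
def plane(n,p,z):
    o,d=ray(n,p);return o+d*(z-o[2])/d[2]
def tri(pt,ps):
    A=[];b=[]
    for n,p in(("top",pt),("side",ps)):
        o,d=ray(n,p);d/=np.linalg.norm(d);M=np.eye(3)-np.outer(d,d);A.append(M);b.append(M@o)
    return np.linalg.lstsq(np.vstack(A),np.hstack(b),rcond=None)[0]
T=lambda x,y:(200+(x+.5)/4-.5,105+(y+.5)/4-.5)
S=lambda x,y:(220+(x+.5)/4-.5,160+(y+.5)/4-.5)
E
python3 - <<'E'
from h import *
# rail edges, near rail upper edge / far rail lower edge by white mask
f=C["top"]["frame"]
P={"pad":(T(558,391),S(378,116),.084),"stopF":(T(420,137),S(140,152),.075),"stopN":(T(258,422),S(342,256),.075),
"railend N":(T(108,318),S(208,340),.059),"railend F":(T(262,37),S(8,230),.059),
"capF":(T(640,250),S(275,108),.068),"capN":(T(475,535),S(483,186),.068)}
for k,(a,b,z) in P.items():print(k,tri(a,b).round(4),plane("top",a,z).round(4),plane("side",b,z).round(4))
# rail direction
m=((f.min(2)>215)*255).astype(np.uint8);m[:108]=0;m[:,:200]=0
n,l,s,c=cv2.connectedComponentsWithStats(m)
for i in range(1,n):
    if s[i,4]>60:
        ys,xs=np.where(l==i);vx,vy,x,y=cv2.fitLine(np.float32(np.c_[xs,ys]),cv2.DIST_L2,0,.01,.01).ravel()
        p=plane("top",(x,y),.059);q=plane("top",(x+30*vx,y+30*vy),.059);d=q-p
        print(s[i],c[i].round(1),p.round(4),np.degrees(np.arctan2(d[1],d[0])).round(2))
E
```

```text
pad [ 0.5911 -0.1216  0.0847] [ 0.5911 -0.1217  0.084 ] [ 0.5916 -0.1228  0.084 ]
stopF [ 0.7369 -0.0402  0.0757] [ 0.736  -0.0405  0.075 ] [ 0.7385 -0.0415  0.075 ]
stopN [0.5709 0.0466 0.0736] [0.57   0.0463 0.075 ] [0.5712 0.0489 0.075 ]
railend N [0.63   0.1362 0.0571] [0.6288 0.1356 0.059 ] [0.6302 0.1388 0.059 ]
railend F [0.7963 0.0533 0.0581] [0.7966 0.0534 0.059 ] [0.7951 0.0547 0.059 ]
capF [ 0.6794 -0.17    0.0528] [ 0.6753 -0.1685  0.068 ] [ 0.6727 -0.1425  0.068 ]
capN [ 0.5081 -0.0778  0.0662] [ 0.5098 -0.0775  0.068 ] [ 0.5059 -0.0751  0.068 ]
[299 108  71  32 815] [338.1 121.9] [ 0.7825 -0.1175  0.059 ] -113.42
[263 114  43  28 395] [283.2 127.7] [0.7647 0.0103 0.059 ] -117.51
[305 138  47  31 446] [328.5 152.5] [ 0.7093 -0.0967  0.059 ] -117.57
[375 141  30  19  62] [387.2 149.1] [ 0.7212 -0.2333  0.059 ] -119.75
[247 168  13  14 152] [253.  174.7] [0.6524 0.076  0.059 ] -15.44
[326 169  36  49 414] [347.2 187.6] [ 0.6283 -0.1416  0.059 ] -26.58
[363 169  69  43 681] [397.2 189.9] [ 0.6261 -0.2573  0.059 ] -117.43
[222 184  92  56 923] [267.8 211.3] [0.5687 0.0391 0.059 ] -117.29
[316 215  21  24 293] [326.1 226.2] [ 0.5381 -0.0947  0.059 ] -27.88
[259 230   9   9  64] [262.7 233.8] [0.5173 0.049  0.059 ] -10.72
[324 240  71  44 746] [359.  261.6] [ 0.4597 -0.1713  0.059 ] -117.4
```

Measurements check out:
- **Pad:** (0.591, -0.122, 0.085), against a stated height of 84 mm.
- **Stops:** 187 mm apart (188 given).
- **Rails:** own +y points at 62.5° in the world frame, with about 117 mm left to go.

Next I shut the fingers and turn the 22 mm pad width along the rails.

move_arm(offset=[[0, 0, 0], [0, 0, 0], [0, 0, 0], [0, 0, 0], [0, 0, 0], [0, 0, 0]], dr=[[-6.13, 0, 0], [-6.13, 0, 0], [-6.13, 0, 0], [-6.13, 0, 0], [-6.13, 0, 0], [-6.13, 0, 0]], fingers=0, grip_force=20)

```text
time_s: 0.7
ee_pos: [0.2489, -0.5183, 0.2451]
ee_rot: [[-0.0, 0.458, 0.889], [0.0, 0.889, -0.458], [-1.0, 0.0, -0.0]]
contact_force: [0.4, 0.4, -0.3]
gripper_width: 0.146
```

move_arm(offset=[[0.003, 0.032, 0.0077], [0.003, 0.032, 0.0077], [0.003, 0.032, 0.0077], [0.003, 0.032, 0.0077], [0.003, 0.032, 0.0077], [0.003, 0.032, 0.0077], [0.003, 0.032, 0.0077], [0.003, 0.032, 0.0077]], dr=[[0, 0, 0], [0, 0, 0], [0, 0, 0], [0, 0, 0], [0, 0, 0], [0, 0, 0], [0, 0, 0], [0, 0, 0]])

```text
time_s: 1.37
ee_pos: [0.4228, -0.3184, 0.2211]
ee_rot: [[-0.0, 0.463, 0.886], [0.0, 0.886, -0.463], [-1.0, 0.0, -0.0]]
contact_force: [0.4, -0.6, -0.1]
gripper_width: 0.002
```

move_arm(offset=[[0.003, 0.032, 0.0077], [0.003, 0.032, 0.0077], [0.003, 0.032, 0.0077], [0.003, 0.032, 0.0077], [0.003, 0.032, 0.0077], [0.003, 0.032, 0.0077], [0.003, 0.032, 0.0077], [0, 0, 0]], dr=[[0, 0, 0], [0, 0, 0], [0, 0, 0], [0, 0, 0], [0, 0, 0], [0, 0, 0], [0, 0, 0], [0, 0, 0]])

```text
time_s: 2.03
ee_pos: [0.5758, -0.1422, 0.1992]
ee_rot: [[-0.0, 0.46, 0.888], [0.002, 0.888, -0.46], [-1.0, 0.001, -0.001]]
contact_force: [0.4, 0.8, -0.2]
gripper_width: -0.001
```

move_arm(offset=[[0.013, 0.0147, 0.0021], [0.013, 0.0147, 0.0021], [0.013, 0, 0], [0.015, 0, 0], [0.015, 0, 0], [0, 0, 0]], dr=[[0, 0, 0], [0, 0, 0], [0, 0, 0], [0, 0, 0], [0, 0, 0], [0, 0, 0]])

```text
time_s: 2.53
ee_pos: [0.5894, -0.1214, 0.1271]
ee_rot: [[-0.005, 0.463, 0.886], [0.002, 0.886, -0.463], [-1.0, -0.001, -0.005]]
contact_force: [0.2, 0.1, -0.5]
gripper_width: -0.003
```

Run:
```python
from h import *
a=C["top"]["frame"][120:270,240:420];b=C["side"]["frame"][100:250,230:410]
cv2.imwrite("pics/c1.png",np.hstack([cv2.resize(i,None,fx=2.2,fy=2.2,interpolation=2) for i in(a,b)]))
print(robot.sense()["ee_pos"],robot.sense()["contact_force"])
```

```text
[ 0.59046648 -0.12189977  0.13052306] [0.00806377 0.05218143 0.3815105 ]
```

View pics/c1.png

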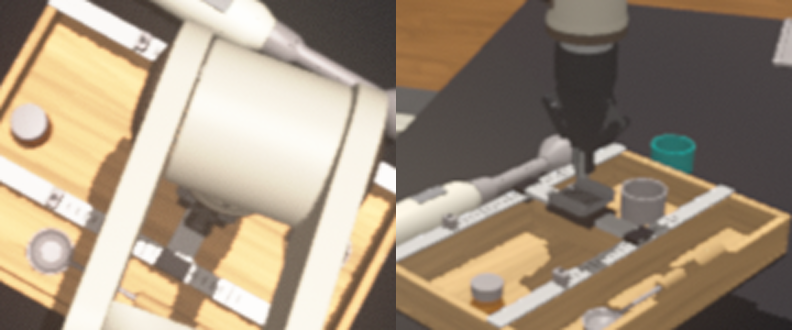

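The crop shows the closed fingertips above the pad dish at about (580,180), with nothing in the way. Now I lower to just above it.

move_arm(offset=[[0.01, 0.004, 0], [0.01, 0, 0], [0.005, 0, 0], [0, 0, 0], [0, 0, 0]], dr=[[0, 0, 0], [0, 0, 0], [0, 0, 0], [0, 0, 0], [0, 0, 0]])

```text
time_s: 3.05
ee_pos: [0.5925, -0.1185, 0.106]
ee_rot: [[-0.001, 0.463, 0.886], [0.0, 0.886, -0.463], [-1.0, -0.0, -0.001]]
contact_force: [0.7, -0.2, 0.6]
gripper_width: -0.0
```

move_arm(offset=[[0.002, 0, 0], [0.002, 0, 0], [0.001, 0, 0], [0, 0, 0]], dr=[[0, 0, 0], [0, 0, 0], [0, 0, 0], [0, 0, 0]])

```text
time_s: 3.38
ee_pos: [0.5926, -0.1185, 0.1012]
ee_rot: [[-0.0, 0.463, 0.886], [0.0, 0.886, -0.463], [-1.0, 0.0, -0.0]]
contact_force: [0.2, -0.4, -0.5]
gripper_width: 0.006
```

move_arm(offset=[[0.0015, 0, 0], [0.0015, 0, 0], [0.001, 0, 0], [0.001, 0, 0], [0, 0, 0], [0, 0, 0]], dr=[[0, 0, 0], [0, 0, 0], [0, 0, 0], [0, 0, 0], [0, 0, 0], [0, 0, 0]])

```text
time_s: 3.88
ee_pos: [0.5926, -0.1186, 0.0964]
ee_rot: [[0.0, 0.463, 0.887], [0.0, 0.887, -0.463], [-1.0, 0.0, 0.0]]
contact_force: [-0.2, 1.1, 1.9]
gripper_width: 0.001
```

move_arm(offset=[[0.001, 0, 0], [0.001, 0, 0], [0.001, 0, 0], [0, 0, 0]], dr=[[0, 0, 0], [0, 0, 0], [0, 0, 0], [0, 0, 0]])

```text
time_s: 4.22
ee_pos: [0.5926, -0.1186, 0.0932]
ee_rot: [[0.0, 0.463, 0.886], [0.0, 0.886, -0.463], [-1.0, 0.0, 0.0]]
contact_force: [0.1, -0.2, 4.5]
gripper_width: 0.0
```

Force is 4.5 N with the tip about 5 mm down, as the pad's spring predicts, so the brake is off. I'll press 1 mm more and start sliding slowly.

move_arm(offset=[[0.001, 0, 0], [0, 0, 0], [0, 0.002, 0], [0, 0.003, 0], [0, 0.003, 0], [0, 0.003, 0], [0, 0.003, 0], [0, 0.003, 0]], dr=[[0, 0, 0], [0, 0, 0], [0, 0, 0], [0, 0, 0], [0, 0, 0], [0, 0, 0], [0, 0, 0], [0, 0, 0]])

```text
time_s: 4.88
ee_pos: [0.6007, -0.1031, 0.0923]
ee_rot: [[0.0, 0.463, 0.887], [0.0, 0.887, -0.463], [-1.0, 0.0, 0.0]]
contact_force: [-0.2, -1.2, 5.0]
gripper_width: -0.003
```

move_arm(offset=[[0, 0.004, 0], [0, 0.004, 0], [0, 0.004, 0], [0, 0.004, 0], [0, 0.004, 0], [0, 0.004, 0]], dr=[[0, 0, 0], [0, 0, 0], [0, 0, 0], [0, 0, 0], [0, 0, 0], [0, 0, 0]])

```text
time_s: 5.38
ee_pos: [0.6117, -0.0818, 0.0923]
ee_rot: [[-0.0, 0.463, 0.887], [0.0, 0.887, -0.463], [-1.0, 0.0, -0.0]]
contact_force: [-1.5, -2.4, 4.2]
gripper_width: 0.0
```

It slides at about 2.8 N, as given for a released divider. Carrying on.

move_arm(offset=[[0, 0.005, 0], [0, 0.005, 0], [0, 0.005, 0], [0, 0.005, 0], [0, 0.005, 0], [0, 0.005, 0], [0, 0.005, 0], [0, 0.004, 0]], dr=[[0, 0, 0], [0, 0, 0], [0, 0, 0], [0, 0, 0], [0, 0, 0], [0, 0, 0], [0, 0, 0], [0, 0, 0]])

```text
time_s: 6.05
ee_pos: [0.6298, -0.047, 0.0923]
ee_rot: [[-0.0, 0.463, 0.887], [0.0, 0.887, -0.463], [-1.0, 0.0, -0.0]]
contact_force: [-2.7, -0.4, 3.5]
gripper_width: 0.002
```

Run:
```python
from h import *
a=C["top"]["frame"][105:255,200:380];b=C["side"]["frame"][150:300,210:390]
cv2.imwrite("pics/c2.png",np.hstack([cv2.resize(i,None,fx=2.2,fy=2.2,interpolation=2) for i in(a,b)]))
print(robot.sense()["ee_pos"],robot.sense()["contact_force"])
```

```text
[ 0.62995748 -0.04677082  0.09227454] [-0.88342304  2.68784616  4.06494741]
```

View pics/c2.png

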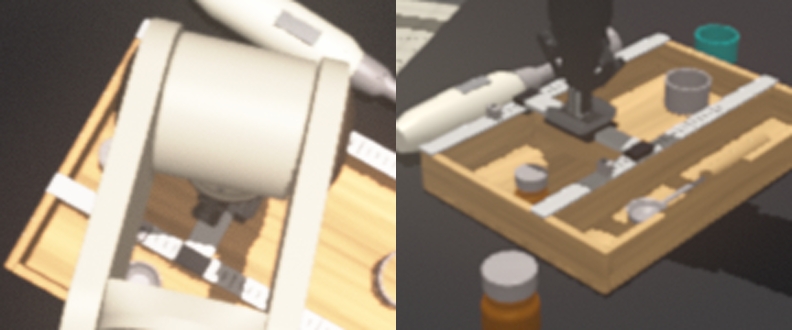

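The divider has moved with the finger. The near cap is at about (640,150) in the side crop and the near stop at (605,170), leaving roughly 40 mm.

move_arm(offset=[[0.0005, 0.004, 0], [0, 0.004, 0], [0, 0.004, 0], [0, 0.004, 0], [0, 0.004, 0], [0, 0.004, 0], [0, 0.003, 0]], dr=[[0, 0, 0], [0, 0, 0], [0, 0, 0], [0, 0, 0], [0, 0, 0], [0, 0, 0], [0, 0, 0]])

```text
time_s: 6.73
ee_pos: [0.6423, -0.0232, 0.0918]
ee_rot: [[-0.0, 0.463, 0.887], [0.0, 0.887, -0.463], [-1.0, 0.0, -0.0]]
contact_force: [-2.3, -1.1, 3.7]
gripper_width: -0.003
```

move_arm(offset=[[0, 0.0015, 0], [0, 0.0015, 0], [0, 0.0015, 0], [0, 0.0015, 0], [0, 0, 0]], dr=[[0, 0, 0], [0, 0, 0], [0, 0, 0], [0, 0, 0], [0, 0, 0]])

```text
time_s: 7.15
ee_pos: [0.645, -0.0181, 0.0918]
ee_rot: [[-0.0, 0.463, 0.887], [0.0, 0.887, -0.463], [-1.0, 0.0, -0.0]]
contact_force: [-1.8, 2.1, 4.7]
gripper_width: 0.004
```

move_arm(offset=[[0, 0.001, 0], [0, 0.001, 0], [0, 0.001, 0], [0, 0.001, 0]], dr=[[0, 0, 0], [0, 0, 0], [0, 0, 0], [0, 0, 0]])

```text
time_s: 7.48
ee_pos: [0.6468, -0.0148, 0.0918]
ee_rot: [[-0.0, 0.463, 0.886], [0.0, 0.886, -0.463], [-1.0, 0.0, -0.0]]
contact_force: [-3.4, 0.1, 3.9]
gripper_width: -0.001
```

move_arm(offset=[[0, 0.001, 0], [0, 0.001, 0], [0, 0.001, 0]], dr=[[0, 0, 0], [0, 0, 0], [0, 0, 0]])

```text
time_s: 7.73
ee_pos: [0.6483, -0.0122, 0.0918]
ee_rot: [[0.0, 0.463, 0.886], [-0.0, 0.886, -0.463], [-1.0, 0.0, 0.0]]
contact_force: [-2.0, -2.8, 4.3]
gripper_width: -0.001
```

Travel is 120 mm at 3.4 N. I keep going in small steps until the force rises.

move_arm(offset=[[0, 0.001, 0], [0, 0.001, 0], [0, 0.001, 0]], dr=[[0, 0, 0], [0, 0, 0], [0, 0, 0]])

```text
time_s: 7.98
ee_pos: [0.6497, -0.0096, 0.0919]
ee_rot: [[0.0, 0.463, 0.886], [-0.0, 0.886, -0.463], [-1.0, 0.0, 0.0]]
contact_force: [-1.3, -4.0, 4.6]
gripper_width: -0.0
```

Run:
```python
from h import *
a=C["top"]["frame"][125:225,220:320];b=C["side"]["frame"][170:270,225:355]
cv2.imwrite("pics/c3.png",np.hstack([cv2.resize(i,None,fx=3.4,fy=3.4,interpolation=2) for i in(a,b)]))
s=robot.sense();print(s["ee_pos"],s["contact_force"])
```

```text
[ 0.64975916 -0.0094395   0.0918961 ] [-0.59271732 -2.17071946  4.47784079]
```

View pics/c3.png

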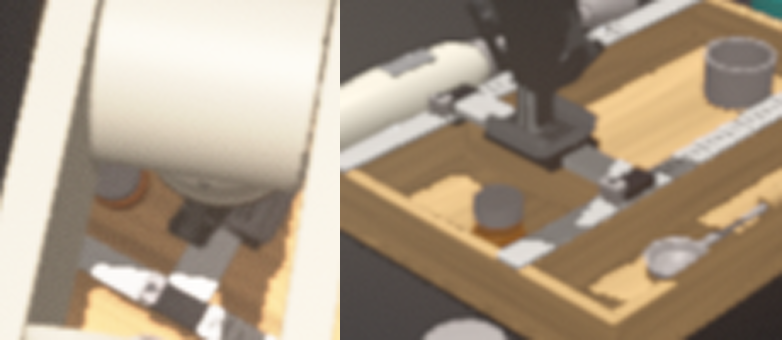

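The near cap and stop are almost touching in both crops (top crop (165,292), side crop (620,185)). Half-millimetre steps from here.

move_arm(offset=[[0, 0.0006, 0], [0, 0.0006, 0], [0, 0.0006, 0]], dr=[[0, 0, 0], [0, 0, 0], [0, 0, 0]])

```text
time_s: 8.33
ee_pos: [0.6504, -0.0079, 0.0918]
ee_rot: [[-0.0, 0.463, 0.886], [0.0, 0.886, -0.463], [-1.0, 0.0, -0.0]]
contact_force: [-1.8, -2.7, 4.5]
gripper_width: 0.001
```

move_arm(offset=[[0, 0.0006, 0], [0, 0.0006, 0]], dr=[[0, 0, 0], [0, 0, 0]])

```text
time_s: 8.5
ee_pos: [0.6509, -0.0068, 0.0918]
ee_rot: [[-0.0, 0.463, 0.886], [0.0, 0.886, -0.463], [-1.0, 0.0, -0.0]]
contact_force: [-0.9, -2.6, 4.1]
gripper_width: -0.001
```

move_arm(offset=[[0, 0.0006, 0], [0, 0.0006, 0]], dr=[[0, 0, 0], [0, 0, 0]])

```text
time_s: 8.67
ee_pos: [0.6513, -0.0061, 0.0917]
ee_rot: [[-0.001, 0.463, 0.886], [-0.001, 0.886, -0.463], [-1.0, -0.001, -0.0]]
contact_force: [-5.7, -9.2, 4.2]
gripper_width: -0.005
```

move_arm(offset=[[0, 0.0006, 0], [0, 0.0006, 0]], dr=[[0, 0, 0], [0, 0, 0]])

```text
time_s: 8.83
ee_pos: [0.6515, -0.0057, 0.0916]
ee_rot: [[-0.002, 0.463, 0.886], [-0.002, 0.886, -0.463], [-1.0, -0.002, -0.001]]
contact_force: [-8.6, -14.5, 4.3]
gripper_width: -0.002
```

The force jumped to 17 N along the rails, so the divider is against the stops. I'll ease the push but keep it slightly forward, then lift straight up.

move_arm(offset=[[0, -0.0009, 0], [0, -0.0005, 0], [0, 0, 0]], dr=[[0, 0, 0], [0, 0, 0], [0, 0, 0]])

```text
time_s: 9.08
ee_pos: [0.6512, -0.0061, 0.0918]
ee_rot: [[-0.0, 0.463, 0.886], [-0.0, 0.886, -0.463], [-1.0, -0.0, -0.0]]
contact_force: [-2.4, -5.9, 4.4]
gripper_width: -0.002
```

Still 6.3 N into the stops with the pad pressed. Lifting now.

move_arm(offset=[[-0.002, 0, 0], [-0.003, 0, 0], [-0.004, 0, 0], [-0.006, 0, 0], [-0.01, 0, 0], [-0.02, 0, 0], [-0.03, 0, 0], [-0.03, 0, 0]], dr=[[0, 0, 0], [0, 0, 0], [0, 0, 0], [0, 0, 0], [0, 0, 0], [0, 0, 0], [0, 0, 0], [0, 0, 0]])

```text
time_s: 9.75
ee_pos: [0.651, -0.0054, 0.1978]
ee_rot: [[-0.001, 0.462, 0.887], [0.001, 0.887, -0.462], [-1.0, 0.0, -0.001]]
contact_force: [1.1, 0.3, 0.6]
gripper_width: -0.001
```

move_arm(offset=[[-0.02, -0.03, -0.02], [0, -0.035, -0.02], [0, -0.035, -0.02], [0, -0.035, -0.02], [0, -0.035, -0.02], [0, -0.035, -0.02], [0, -0.035, -0.02], [0, -0.035, -0.02]], dr=[[0, 0, 0], [0, 0, 0], [0, 0, 0], [0, 0, 0], [0, 0, 0], [0, 0, 0], [0, 0, 0], [0, 0, 0]])

```text
time_s: 10.42
ee_pos: [0.3808, -0.1758, 0.2173]
ee_rot: [[0.001, 0.462, 0.887], [-0.0, 0.887, -0.462], [-1.0, 0.0, 0.001]]
contact_force: [0.3, -1.5, 1.7]
gripper_width: 0.001
```

move_arm(offset=[[0, -0.035, 0], [0, -0.035, 0], [0, -0.035, 0], [0, -0.035, 0], [0, -0.02, 0], [0, 0, 0], [0, 0, 0]], dr=[[0, 0, 0], [0, 0, 0], [0, 0, 0], [0, 0, 0], [0, 0, 0], [0, 0, 0], [0, 0, 0]])

```text
time_s: 11.0
ee_pos: [0.308, -0.318, 0.2171]
ee_rot: [[0.001, 0.464, 0.886], [0.0, 0.886, -0.464], [-1.0, 0.001, 0.0]]
contact_force: [-0.6, 0.7, 0.0]
gripper_width: 0.001
```

Run:
```python
from h import *
a=C["top"]["frame"][105:265,200:400];b=C["side"]["frame"][160:260,220:400]
a=cv2.resize(a,None,fx=4,fy=4,interpolation=2)[:600];b=cv2.resize(b,None,fx=4,fy=4,interpolation=2)
cv2.imwrite("pics/t4.png",a);cv2.imwrite("pics/s4.png",b)
s=robot.sense();print(s["ee_pos"],s["contact_force"],s["time_s"])
```

```text
[ 0.30864289 -0.31697114  0.21706428] [-0.55611767  0.04313243 -0.41913443] 11.1
```

View pics/t4.png

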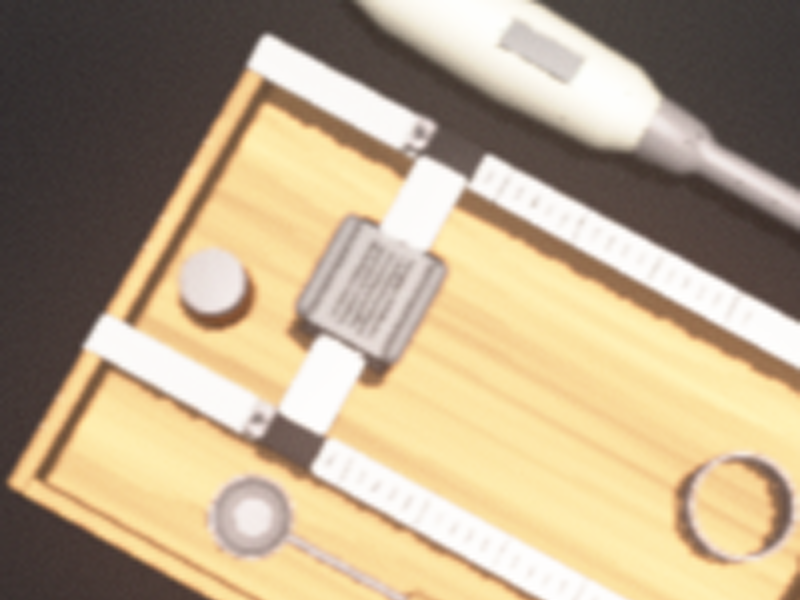

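View pics/s4.png

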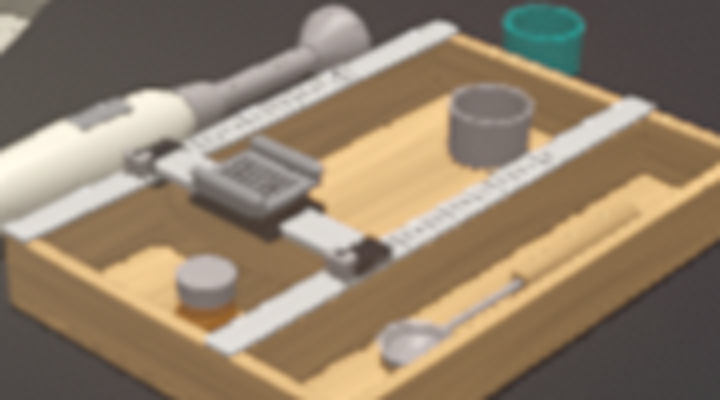

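Both caps are flush against the stops (top crop (432,145) and (268,428)). The pad is up, and the cutter, jar, spoon and blender sit at the same pixels as before. Handing in.

```bash
python3 -c "
from rig import robot
print(robot.sign_off())"
```

```text
the job is handed in; nothing more can be done
None
```

The divider is fully home against both stop blocks and the pad has sprung back up, so the cutter's compartment is as long as it will go. I handed the job in at about 11 s of robot time.

- **Pressing:** the closed fingertips went about 6 mm into the dish, at 4–5 N. That is slightly below the 5.5 N the pad figures suggest, about the size of the sensor noise.
- **Sliding:** with the pad held down, the divider slid at about 3 N. It met the stops after about 126 mm of fingertip travel, and the force peaked at about 17 N.
- **Release:** I eased the push to about 6 N, still towards the stops, then lifted straight up and moved the arm clear.

**Last checks:** the final pictures from both cameras show the bridge touching both stops and the pad up. The cutter, jar and spoon head, and the parts of the blender in the pictures, are where they were at the start. The force on the tool was about zero. No check failed. I judged the divider's position from the pictures and the force rise, because the robot gives no direct reading of it.

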